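# Start the balance calibration and poise the weight over the pan

## Robot

A 7-joint arm with a two-finger parallel gripper is mounted at the origin on the work surface. World frame = base frame: x ahead of the robot, y to its left, z up, the work surface at z = 0. Lengths are in m, angles in rad, forces in N, time in s.
With the tool pointing down it reaches from about 0.4 to 0.85 m from the base axis. Payload 10.4 kg.
Tool frame: the origin (TCP) lies midway between the tips of the shut fingers; the grasp point (between the pads) lies 19 mm behind it; z points along the fingers, x is the direction in which the jaws open and shut, and the axes are right-handed (so a half turn about z gives the same grasp; the last joint's range is limited). The gripper opens to 85 mm and grips with 20 to 120 N. Pads are 22 mm wide; open, the fingers measure 114 mm over their backs; the gripper's body (76 mm by 85 mm) begins 54 mm behind the grasp point. The pads swing forward as they close: fully open they stand 13 mm farther back than shut.
Start: joints at [1.199, 0.332, -0.065, 1.46, 0.022, 1.35, -0.088], TCP at [0.214, -0.587, 0.231] pointing down, gripper open.
Joint ranges: [-2.6, 2.6], [-0.5, 2.12], [-1.47, 1.34], [0.16, 2.42], [-1.27, 4.41], [0.06, 2.06], [-2.6, 2.6]. Speed limits (rad/s): [2.22, 2.22, 2.79, 2.79, 3.14, 3.14, 3.14].

## Interface

Orientations are given as a unit quaternion [x, y, z, w].
In Python, from workcell import monitor, eyes, ticket, models gives the robot as it stands.
- The arm moves only by the tool servo_tool, never from a script. Its argument "motion" is a list of rows, each a list of 7 numbers: the opening, from 0 (shut) to 1 (fully open), then the shift along the tool's x, y, z in m, then the turn, a rotation vector about the tool's x, y, z in degrees. In form: [[fingers, tx, ty, tz, rx, ry, rz], ...]. A call has 1 to 20 rows; each row is the pose to reach, as a shift and turn from the pose commanded when the call began, along the tool's axes at that moment; what a row does not reach only later rows make up. A row lasts 1/8 s, in which the tool goes at most 62.5 mm and 10.7 degrees, less where a joint would pass 70% of its speed; a pose out of reach is approached as far as the arm can. A call with a gripper value outside its range is refused whole. The fingers move at their own pace and stop on an object; "grip_force" is the grip in N (left out, the last holds). Time passes only in rows, so rows that repeat a pose let the fingers close. It gives the time, the measured TCP pose, the force and the opening at its end, in the units of the state.
- monitor.get_obs(): the state, without advancing time (a new reading comes with each control period).
- eyes.camera(name): name is "side" or "top" or "wrist"; returns (picture, depth): 480x640x3 uint8, blue, green, red; 480x640 float32, m along the optical axis (not along the pixel's ray), 0 where there is no reading.
- eyes.camera_info(name): a dict with "intrinsics" (3x3 intrinsics, pixels), "k1" (the pictures are not rectified: a ray, as slopes to the right and down, at radius r is drawn at 1 + k1 r^2 times it, then the intrinsics apply), "extrinsics" (4x4, takes a point from world to camera coordinates); the wrist camera has in their place "tool_from_camera" (4x4, takes a point from camera to tool coordinates, whose origin is the TCP and whose axes are the tool frame's). Camera axes: x right, y down, z forward; pixel columns grow to the right and rows downward; lengths in m; the calibration is good to about 2 mm. A picture is of the moment at which its call begins: read the wrist's pose just before it. camera_info takes no time and is no camera call.
- ticket.hand_in(): hands the job in, once; it reports no verdict.
Trained networks look in the newest picture that a camera, given by its name, has taken for a name from the list of things; names that differ only in an ending like _2 or _b are one class to them, and where a whole thing is asked for, a point or a joint stands for the part that bears it (a point fixed in the world has none). Each returns a list of dicts, best first, with "confidence" (0 to 1); they miss things now and then, are a little off and sometimes report something else, mostly with a low value. They report only what shows in the picture. A call takes as long as a camera call. They do not tell look-alikes from the thing itself.
- models.boxes_of(camera, thing): "point" ([x, y, z] in m, in the coordinates of the camera as it stood for that picture, good to about 4 mm: the middle of the surface that is visible of it).
The state is a dict: "clock": time; "joint_pos": joint angles; "joint_velocities": joint speeds; "tau": joint torques, N m; "position": TCP position; "ee_rot": TCP orientation; "ft_force": force on the tool from outside, world axes, zero at the start; "torque": the same for the moment, N m; "grip_width": opening from 0.0 (shut) to 1.0 (fully open).
Only numpy, scipy, OpenCV 4.12 (cv2) and the standard library are available. Lean on these libraries where they do the work, as an engineer would, in place of code of your own. Each camera call takes 0.05 s, during which the arm holds its last target. There are 200 camera calls.

## Task

Start the calibration of the balance by pressing, one at a time and fully down, its wide bar key (zero), then the square key (calibrate), then the round key (confirm), leaving the narrow on/off key alone. Then take the largest of the three steel weights from its case, carry it over the bottles and the glass draught ring, and finish holding it upright and still over the middle of the weighing pan, about a centimetre clear of it, ready to set down when the balance calls for it. The balance is taking its zero, so nothing may touch the pan and the weight may not touch any part of the balance; leave the other weights and the bottles where they stand.

Things in the scene. Friction and masses are not known exactly. Their poses are not given: they have to be found in the camera images.
- balance: White top-loading balance, fixed, 215 mm wide (y), 320 deep (x), 72 high. Origin under its centre at bench level; x from its front (key panel, near the robot) to its back, y to its left seen from the front, z up. Panel rises to the back at 0.18 rad; a row of four white keys along its front, left to right: narrow (on/off), square, round, wide bar; behind them a display.
- draught_ring: Upright round glass ring on the balance, round the pan: outside diameter 168 mm, inside 162, open above, rim 117 mm above the bench and 31 mm above the pan. Fixed. Origin at the centre of its lower edge, 72 mm above the bench, z up.
- pan: Round steel weighing pan, 120 mm diameter, 4 mm thick, fixed. Origin at the centre of its upper face, 86 mm above the bench, 55 mm behind the balance's centre; axes as the balance's, z up.
- key_zero_top (a point): Zero key: wide bar, 46 mm along the row, 18 mm deep, at the right end; its centre is 60 mm from the round key's. Point in the middle of its top face, 7 mm above the panel when up; z is the normal of the sloping panel, x up the slope to the back, y along the row to the left.
- key_zero (a joint): Travel of this key in m: 0 = up, 0.004 = fully down (spring, starts to move at 1.5 N, fully down at 4 N, springs back by itself).
- key_cal_top (a point): Calibrate key: square, 18 by 18 mm, second from the left, the next key centres 42 mm away on either side. Point in the middle of its top face, 7 mm above the panel when up; z is the normal of the sloping panel, x up the slope to the back, y along the row to the left.
- key_cal (a joint): Travel of this key in m: 0 = up, 0.004 = fully down (spring, starts to move at 1.5 N, fully down at 4 N, springs back by itself).
- key_enter_top (a point): Confirm key: round, 20 mm diameter, third from the left, between the square and the wide key. Point in the middle of its top face, 7 mm above the panel when up; z is the normal of the sloping panel, x up the slope to the back, y along the row to the left.
- key_enter (a joint): Travel of this key in m: 0 = up, 0.004 = fully down (spring, starts to move at 1.5 N, fully down at 4 N, springs back by itself).
- key_power_top (a point): On/off key, to be left alone: narrow, 9 mm along the row, 18 mm deep, at the left end. Point in the middle of its top face, 7 mm above the panel when up; z is the normal of the sloping panel, x up the slope to the back, y along the row to the left.
- key_power (a joint): Travel of this key in m: 0 = up, 0.004 = fully down (spring, starts to move at 1.5 N, fully down at 4 N, springs back by itself).
- weight_case: Wooden case lying open, fixed. Origin under its near half's centre at bench level; x away from the robot, y left, z up. Near half 90 (x) by 230 mm (y), rim 28 mm high, filled with a block 26 mm high with three recesses 12 mm deep, 1.5 mm play round the weights: large at y = +75 mm, medium at 0, small at -60. The lid half, 28 mm high, lies flat behind, x 48 to 136 mm.
- weight_large_center (a point): Largest steel weight, 0.5 kg, 67 mm high: cylinder 38 mm diameter, 46 high; on it a neck 17 mm diameter, 7 high, and a knob 27 mm diameter, 14 high. Point on its axis half-way up, 33.5 mm above its underside; z up. It stands in its recess, underside 14 mm above the bench, the cylinder free from 28 to 60 mm above the bench. Grip cylinder or knob, lift straight up.
- weight_large: The same largest weight: origin at the centre of its underside, z up along its axis.
- weight_medium_center (a point): Medium steel weight, same shape, 28 mm diameter, 50 mm high, 0.2 kg, in the middle recess, 75 mm from the large one's axis; to be left alone. Point on its axis half-way up, z up.
- weight_small_center (a point): Small steel weight, same shape, 22 mm diameter, 39 mm high, 0.1 kg, in the end recess; to be left alone. Point on its axis half-way up, z up.
- bottle_tall: White plastic bottle, 58 mm diameter, 145 mm high, standing loose on the bench between case and balance; to be left alone. Origin at the centre of its underside, z up.
- bottle_short: Amber glass bottle, 56 mm diameter, 105 mm high, standing loose on the bench between case and balance (the two bottles may change places); to be left alone. Origin at the centre of its underside, z up.
Not all that is in view belongs to the job. What is shaped like the part that bears weight_small_center but green or red is not meant.

How it is judged:
By the outcome, as a careful person would: the job done as asked, in the order asked, and still so for the second after the job is handed in, while the arm keeps its last pose, push and grip.
It also fails if it takes over 69 s, if anything falls off the work surface, if the arm or the gripper's body presses on something with over 40 N, if the wrist force passes 120 N, or if a joint passes its speed limit or range.

## Working session

There is one attempt and no reset: what is moved stays moved. The work goes in short steps, Python scripts to look and compute and a tool call to move; the robot and the scene stay as the last step left them, time stands still between calls to the robot, and variables do not carry over. Pictures are saved under pics/ and viewed, about 8 in all and at most 12, crops included, and the job is handed in when it is done.

Besides the shell and the picture viewer there is one more tool, called as a command line: name --pt "numbers of a row" for each row, then --argument value for the rest. servo_tool: Moves the arm, as the interface text tells. Its arguments: {"type":"object","properties":{"motion":{"type":"array"},"grip_force":{"type":"number"}},"required":["motion"]}

```bash
ls; mkdir -p pics; cat > h.py <<'E'
import numpy as np,cv2
from scipy.spatial.transform import Rotation as R
from workcell import monitor,eyes,ticket,models
def T_tool(o):
    T=np.eye(4);T[:3,:3]=R.from_quat(o["ee_rot"]).as_matrix();T[:3,3]=o["position"];return T
def w_from_c(n,o=None):
    i=eyes.camera_info(n)
    if n=="wrist": return T_tool(o or monitor.get_obs())@np.array(i["tool_from_camera"])
    return np.linalg.inv(np.array(i["extrinsics"]))
def px2w(n,u,v,d,W):
    i=eyes.camera_info(n);K=np.array(i["intrinsics"])
    x=(u-K[0,2])/K[0,0];y=(v-K[1,2])/K[1,1];r=np.hypot(x,y);s=r
    for _ in range(20): s=r/(1+i["k1"]*s*s)
    f=s/r if r>0 else 1
    return (W@np.array([x*f*d,y*f*d,d,1]))[:3]
def w2px(n,p,W):
    i=eyes.camera_info(n);K=np.array(i["intrinsics"])
    c=np.linalg.inv(W)@np.r_[p,1];x,y=c[0]/c[2],c[1]/c[2];f=1+i["k1"]*(x*x+y*y)
    return np.array([K[0,0]*x*f+K[0,2],K[1,1]*y*f+K[1,2]]),c[2]
E
cat > a.py <<'E'
from h import *
np.set_printoptions(precision=4,suppress=True)
o=monitor.get_obs();print(o)
names="balance draught_ring pan key_zero_top key_cal_top key_enter_top key_power_top weight_case weight_large_center weight_medium_center weight_small_center bottle_tall bottle_short".split()
for n in ["top","side"]:
    im,d=eyes.camera(n);cv2.imwrite(f"pics/{n}0.png",im);np.save(f"pics/{n}0d.npy",d)
    W=w_from_c(n);print(n,W[:3,3],W[:3,2])
    for t in names:
        for b in models.boxes_of(n,t)[:3]:
            p=(W@np.r_[b["point"],1])[:3];print(t,round(b["confidence"],2),p,w2px(n,p,W)[0].round())
E
python3 a.py
```

```text
pics
{'clock': 0.0, 'joint_pos': array([ 1.1994,  0.3329, -0.0647,  1.4609,  0.0216,  1.3499, -0.0885]), 'joint_velocities': array([-0.0004, -0.0021, -0.0004,  0.0012, -0.0005, -0.0001,  0.0004]), 'tau': array([ -0.0012, -62.5441,   0.0484, -39.1605,   0.0161,   0.0099,
         0.    ]), 'position': array([ 0.2135, -0.587 ,  0.2305]), 'ee_rot': array([ 0.8191, -0.5737, -0.0006, -0.0004]), 'ft_force': array([0.103 , 0.7497, 0.203 ]), 'torque': array([-0.0307, -0.0115,  0.0358]), 'grip_width': 0.9986931218145831}
top [ 0.3482 -0.1173  1.2689] [ 0.1652  0.0078 -0.9862]
balance 0.91 [0.5697 0.1485 0.0713] [212. 226.]
draught_ring 0.65 [0.6438 0.1766 0.1049] [199. 192.]
pan 0.64 [0.6347 0.165  0.085 ] [205. 198.]
key_zero_top 0.64 [0.4542 0.0681 0.0673] [243. 275.]
key_zero_top 0.4 [ 0.5337 -0.2513  0.0598] [378. 246.]
key_cal_top 0.55 [0.4408 0.1667 0.0637] [202. 280.]
key_enter_top 0.37 [0.4448 0.1249 0.0606] [220. 279.]
key_power_top 0.36 [ 0.6093 -0.0785  0.098 ] [307. 209.]
weight_case 0.92 [ 0.5868 -0.3334  0.0259] [410. 227.]
weight_case 0.39 [0.4487 0.1268 0.0633] [219. 277.]
wei
[... 602 characters left out ...]
966] [306. 186.]
pan 0.74 [0.6383 0.1905 0.0868] [303. 183.]
weight_case 0.67 [ 0.579  -0.3606  0.0261] [394. 322.]
weight_case 0.18 [0.4448 0.1219 0.0587] [242. 217.]
weight_large_center 0.75 [ 0.5335 -0.2694  0.0604] [348. 287.]
weight_medium_center 0.56 [ 0.5332 -0.3354  0.0454] [365. 313.]
weight_small_center 0.81 [ 0.4225 -0.3841  0.0261] [321. 356.]
weight_small_center 0.74 [ 0.4784 -0.5007  0.0235] [386. 392.]
weight_small_center 0.63 [ 0.6076 -0.0972  0.0689] [342. 237.]
bottle_tall 0.73 [ 0.6129 -0.0962  0.0659] [344. 237.]
bottle_tall 0.26 [0.4471 0.1229 0.0606] [242. 216.]
bottle_short 0.8 [ 0.4476 -0.1352  0.0554] [280. 267.]
bottle_short 0.4 [ 0.611  -0.0981  0.0684] [344. 237.]
```

```bash
python3 - <<'E'
import cv2
a=cv2.imread("pics/top0.png")[150:350,150:510];cv2.imwrite("pics/t1.png",cv2.resize(a,(800,444),interpolation=cv2.INTER_CUBIC))
E
```

```text
(no output)
```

View pics/t1.png

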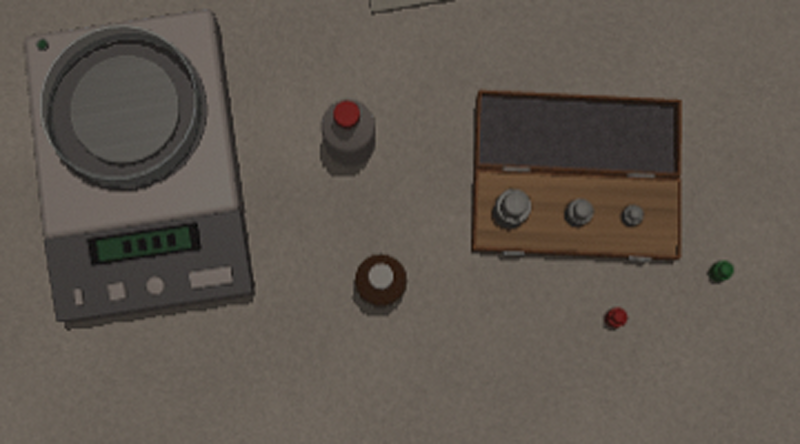

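View pics/side0.png

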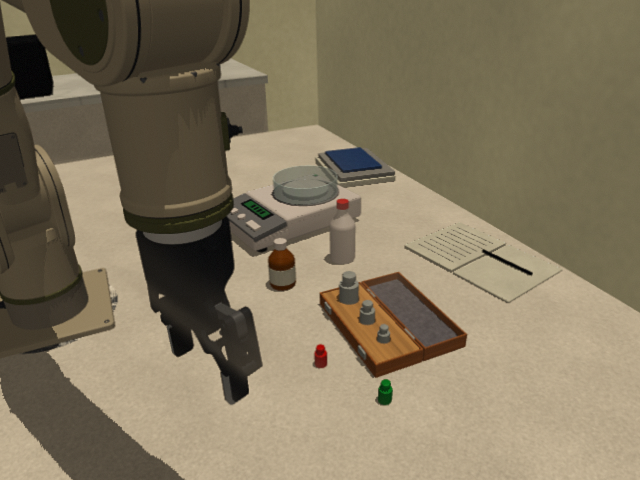

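The top crop shows the balance at left with its keys in a row: narrow (185,284), square (203,281), round (220,279) and bar (245,275). The white bottle is at (306,207), the amber one at (321,276). The case holds three steel weights, the large one at (381,243). The red (427,293) and green (475,272) look-alikes stand outside the case and aren't meant.

Next I'll look closely at the keys.

```bash
cat >> h.py <<'E'
def mv(p,z,x,o=None):
    "shift, rotvec deg in tool frame to reach TCP p with tool z, x near x"
    z=np.array(z,float);z/=np.linalg.norm(z);x=np.array(x,float);x-=z*(x@z);x/=np.linalg.norm(x)
    Rm=np.column_stack([x,np.cross(z,x),z]);T=T_tool(o or monitor.get_obs())
    return (T[:3,:3].T@(np.array(p)-T[:3,3])).round(4),np.degrees(R.from_matrix(T[:3,:3].T@Rm).as_rotvec()).round(2)
def bal(yaw,a=.18):
    bx=np.array([np.cos(yaw),np.sin(yaw),0]);by=np.array([-np.sin(yaw),np.cos(yaw),0])
    return bx,by,-np.sin(a)*bx+np.cos(a)*np.array([0,0,1.])
E
python3 - <<'E'
from h import *
print(np.array(eyes.camera_info("wrist")["tool_from_camera"]).round(3))
bx,by,n=bal(.135)
print(mv([.42,.11,.24],-n,-by))
E
```

```text
[[ 1.    -0.001 -0.001  0.001]
 [ 0.001  0.958  0.285 -0.074]
 [ 0.001 -0.285  0.958 -0.143]
 [ 0.     0.     0.     1.   ]]
(array([-0.5849, -0.4323, -0.0087]), array([10.27,  1.1 , 12.22]))
```

servo_tool --pt "0 -0.06 -0.04 -0.01 1 0.1 1" --pt "0 -0.12 -0.09 -0.02 2 0.2 2.4" --pt "0 -0.17 -0.13 -0.02 3 0.3 3.6" --pt "0 -0.22 -0.165 -0.02 4 0.4 4.7" --pt "0 -0.27 -0.2 -0.02 5 0.5 6" --pt "0 -0.32 -0.24 -0.02 6 0.6 7" --pt "0 -0.37 -0.275 -0.02 7 0.7 8" --pt "0 -0.42 -0.31 -0.02 8 0.8 9" --pt "0 -0.47 -0.35 -0.01 9 0.9 10" --pt "0 -0.52 -0.39 -0.01 10.3 1.1 11" --pt "0 -0.57 -0.42 -0.009 10.3 1.1 12.2" --pt "0 -0.585 -0.432 -0.009 10.3 1.1 12.2" --pt "0 -0.585 -0.432 -0.009 10.3 1.1 12.2" --pt "0 -0.585 -0.432 -0.009 10.3 1.1 12.2" --pt "0 -0.585 -0.432 -0.009 10.3 1.1 12.2"

```text
clock: 3.28
position: [0.4196, 0.1089, 0.2402]
ee_rot: [0.75, -0.656, 0.059, -0.068]
ft_force: [-0.8, -0.1, -0.2]
grip_width: -0.001
```

```bash
cat > look.py <<'E'
from h import *
import sys
np.set_printoptions(precision=4,suppress=True)
o=monitor.get_obs();print(o["clock"],o["position"],o["joint_pos"],np.abs(o["joint_velocities"]).max(),o["ft_force"])
im,d=eyes.camera("wrist");tag=sys.argv[1];cv2.imwrite(f"pics/{tag}.png",im);np.save(f"pics/{tag}d.npy",d)
W=w_from_c("wrist",o);np.save(f"pics/{tag}W.npy",W)
for t in sys.argv[2:]:
    for b in models.boxes_of("wrist",t)[:3]:
        p=(W@np.r_[b["point"],1])[:3];print(t,round(b["confidence"],2),p,w2px("wrist",p,W)[0].round())
E
python3 look.py w1 key_zero_top key_cal_top key_enter_top key_power_top pan
```

```text
3.275 [0.4196 0.1089 0.2402] [ 0.8146 -0.3497 -0.9666  2.0079 -0.3083  1.1678 -1.4885] 0.0014742466188826916 [-0.7533 -0.072  -0.2053]
key_zero_top 0.94 [0.4575 0.0657 0.0675] [377. 219.]
key_cal_top 0.62 [0.4355 0.168  0.0652] [262. 228.]
key_enter_top 0.72 [0.4434 0.1285 0.0576] [307. 225.]
key_power_top 0.77 [0.4332 0.208  0.0661] [218. 225.]
pan 0.61 [0.6001 0.161  0.0899] [289.  28.]
```

View pics/w1.png

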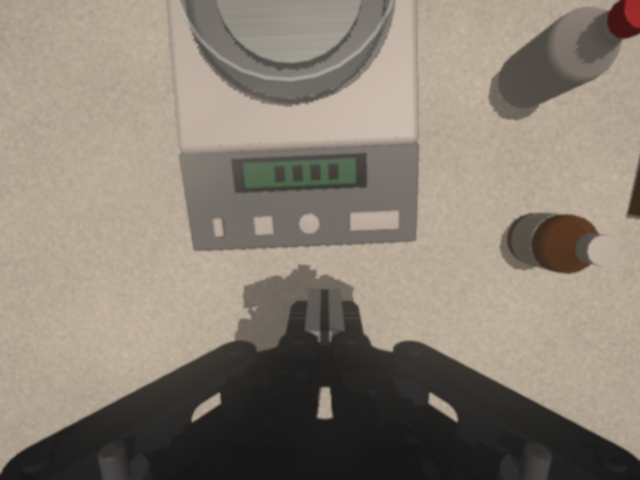

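The keys stand out clearly: narrow (218,228), square (263,225), round (309,223) and bar (374,221). I'll segment them for precise centres, and get the pan from the rim.

```bash
cat > keys.py <<'E'
from h import *
import sys
np.set_printoptions(precision=4,suppress=True)
t=sys.argv[1];im=cv2.imread(f"pics/{t}.png");d=np.load(f"pics/{t}d.npy");W=np.load(f"pics/{t}W.npy")
pts={}
g=im.min(2);r0,r1,c0,c1=205,240,205,410
th=150;n,l,s,c=cv2.connectedComponentsWithStats((g[r0:r1,c0:c1]>th).astype(np.uint8))
P=[]
for k in range(1,n):
    if s[k,4]<60: continue
    ys,xs=np.where(l==k);dd=np.median(d[r0:r1,c0:c1][l==k])
    p=px2w("wrist",c[k][0]+c0,c[k][1]+r0,dd,W);P.append((p,s[k]));print(c[k]+[c0,r0],s[k],dd,p)
P=[p for p,_ in sorted(P,key=lambda q:q[1][0])]
if len(P)==4:
    P=np.array(P);v=P[3]-P[1];print("yaw",np.arctan2(v[0],-v[1]),"gaps",np.linalg.norm(np.diff(P,axis=0),axis=1))
E
python3 keys.py w1; python3 - <<'E'
from h import *
d=np.load("pics/w1d.npy");W=np.load("pics/w1W.npy")
for u,v in [(225,243),(400,235),(225,200),(400,200),(300,190),(180,120),(300,130),(400,240)]:
    print(u,v,px2w("wrist",u,v,d[v,u],W).round(4))
E
```

```text
[374.3261 220.1351] [146   7  47  17 696] 0.3303265 [0.4561 0.0673 0.0635]
[308.9339 222.9075] [ 96  10  17  17 227] 0.33055934 [0.4457 0.1264 0.0636]
[263.1308 224.9813] [ 51  13  15  15 214] 0.33081228 [0.4383 0.1678 0.0635]
[217.5    226.8816] [10 15  6 15 76] 0.33102906 [0.431  0.2092 0.0635]
yaw 0.17590554303169295 gaps [0.042  0.0421 0.06  ]
225 243 [0.4159 0.2029 0.0555]
400 235 [0.445  0.0393 0.0517]
225 200 [0.4563 0.2053 0.0619]
400 200 [0.4775 0.0461 0.06  ]
300 190 [0.4743 0.1383 0.0625]
180 120 [0.5201 0.2485 0.0718]
300 130 [0.525  0.1439 0.074 ]
400 240 [0.4402 0.0384 0.051 ]
```

```bash
cat > k2.py <<'E'
from h import *
bx,by,n=bal(.176)
for k in [[.4561,.0673,.0635],[.4383,.1678,.0635],[.4457,.1264,.0636]]: print(mv(np.array(k)+.012*n,-n,-by))
E
python3 k2.py
```

```text
(array([0.0471, 0.0018, 0.1674]), array([-0.03, -0.43, -2.32]))
(array([-0.0549,  0.0059,  0.1666]), array([-0.03, -0.43, -2.32]))
(array([-0.0129,  0.0041,  0.1669]), array([-0.03, -0.43, -2.32]))
```

servo_tool --pt "0 0.02 0.001 0.05 0 -0.4 -2.3" --pt "0 0.04 0.002 0.1 0 -0.4 -2.3" --pt "0 0.047 0.002 0.15 0 -0.4 -2.3" --pt "0 0.047 0.002 0.167 0 -0.4 -2.3" --pt "0 0.047 0.002 0.167 0 -0.4 -2.3" --pt "0 0.047 0.002 0.173 0 -0.4 -2.3" --pt "0 0.047 0.002 0.178 0 -0.4 -2.3" --pt "0 0.047 0.002 0.18 0 -0.4 -2.3" --pt "0 0.047 0.002 0.182 0 -0.4 -2.3" --pt "0 0.047 0.002 0.182 0 -0.4 -2.3" --pt "0 0.047 0.002 0.182 0 -0.4 -2.3"

```text
clock: 4.95
position: [0.4567, 0.0675, 0.0611]
ee_rot: [0.763, -0.64, 0.058, -0.069]
ft_force: [-0.4, -1.4, 3.2]
grip_width: 0.001
```

```bash
python3 look.py w2; python3 -c "
from h import *
o=monitor.get_obs();bx,by,n=bal(.176);print(n@o['ft_force'],(o['position']-np.array([.4561,.0673,.0635]))@np.c_[bx,by,n])"
```

```text
4.95 [0.4567 0.0675 0.0611] [ 0.8548  0.1597 -1.1375  2.1679  0.2411  0.7385 -1.8246] 0.00265716107130641 [-0.4129 -1.4461  3.2289]
2.5999050275271807 [ 5.96943942e-04  7.06624924e-05 -2.47395882e-03]
```

View pics/w2.png

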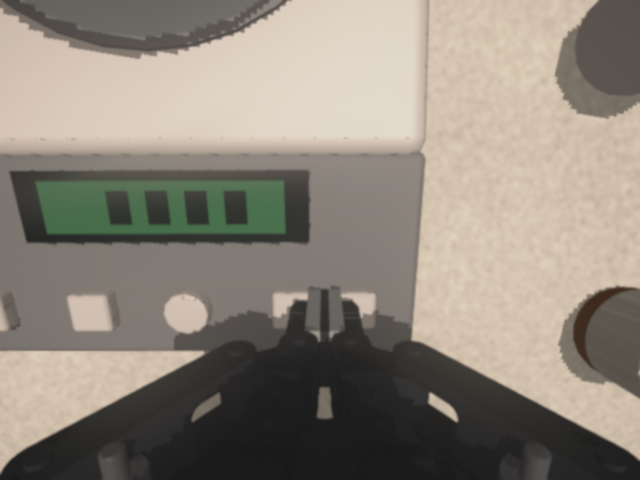

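The tips sit on the bar key and it is partly down, at about 2.6 N. Next I push it to the stop.

servo_tool --pt "0 0 0 0.001 0 0 0" --pt "0 0 0 0.002 0 0 0" --pt "0 0 0 0.003 0 0 0" --pt "0 0 0 0.003 0 0 0" --pt "0 0 0 0.003 0 0 0"

```text
clock: 5.62
position: [0.4571, 0.0676, 0.0589]
ee_rot: [0.763, -0.64, 0.058, -0.068]
ft_force: [-15.3, -3.9, 33.2]
grip_width: 0.001
```

servo_tool --pt "0 0 0 -0.003 0 0 0" --pt "0 0 0 -0.012 0 0 0" --pt "0 0 0 -0.022 0 0 0" --pt "0 -0.05 0 -0.022 0 0 0" --pt "0 -0.102 0 -0.022 0 0 0" --pt "0 -0.102 0 -0.022 0 0 0" --pt "0 -0.102 0 -0.022 0 0 0" --pt "0 -0.102 0 -0.012 0 0 0" --pt "0 -0.102 0 -0.006 0 0 0" --pt "0 -0.102 0 -0.004 0 0 0" --pt "0 -0.102 0 -0.003 0 0 0" --pt "0 -0.102 0 -0.002 0 0 0" --pt "0 -0.102 0 -0.001 0 0 0" --pt "0 -0.102 0 -0.0005 0 0 0" --pt "0 -0.102 0 -0.0005 0 0 0" --pt "0 -0.102 0 -0.0005 0 0 0"

```text
clock: 7.62
position: [0.4391, 0.1678, 0.0591]
ee_rot: [0.763, -0.64, 0.059, -0.068]
ft_force: [-9.9, -6.6, 21.8]
grip_width: 0.002
```

```bash
python3 look.py w3; python3 -c "
from h import *
o=monitor.get_obs();bx,by,n=bal(.176);print(n@o['ft_force'],(o['position']-np.array([.4383,.1678,.0635]))@np.c_[bx,by,n])"
```

```text
7.625 [0.4391 0.1678 0.0591] [ 0.6154  0.2173 -1.1684  2.1458  0.3817  0.7735 -2.1791] 0.0018553485276353672 [-9.9252 -6.6286 21.8218]
23.199663639163834 [ 7.80431006e-04 -9.21354309e-05 -4.47638071e-03]
```

View pics/w3.png

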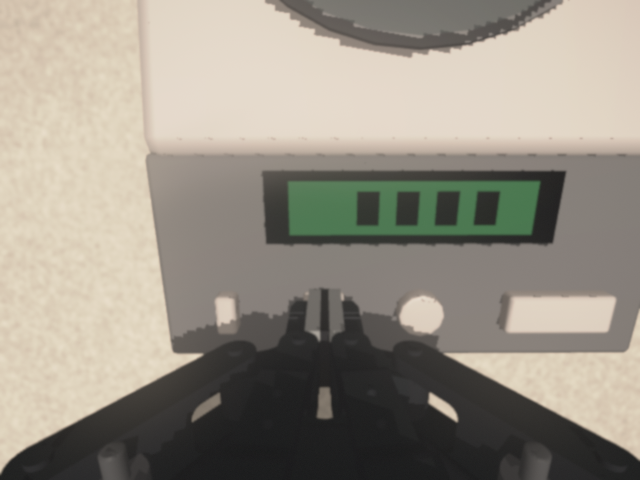

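The tips are on the square key at (325,310) with 23 N on the hard stop, and the narrow key at (227,313) is clear. Next is the round key.

servo_tool --pt "0 0 0 -0.003 0 0 0" --pt "0 0 0 -0.012 0 0 0" --pt "0 0 0 -0.022 0 0 0" --pt "0 0.042 0 -0.022 0 0 0" --pt "0 0.042 0 -0.022 0 0 0" --pt "0 0.042 0 -0.022 0 0 0" --pt "0 0.042 0 -0.012 0 0 0" --pt "0 0.042 0 -0.006 0 0 0" --pt "0 0.042 0 -0.004 0 0 0" --pt "0 0.042 0 -0.003 0 0 0" --pt "0 0.042 0 -0.002 0 0 0" --pt "0 0.042 0 -0.001 0 0 0" --pt "0 0.042 0 0 0 0 0" --pt "0 0.042 0 0 0 0 0" --pt "0 0.042 0 0 0 0 0"

```text
clock: 9.55
position: [0.4465, 0.1271, 0.0591]
ee_rot: [0.763, -0.639, 0.058, -0.069]
ft_force: [-10.2, -0.3, 21.0]
grip_width: 0.002
```

```bash
python3 -c "
from h import *
o=monitor.get_obs();bx,by,n=bal(.176);print(n@o['ft_force'],(o['position']-np.array([.4457,.1264,.0636]))@np.c_[bx,by,n])
print(o['position'])
for p in [[.53,.10,.25],[.46,-.26,.25]]: print(mv(p,[0,0,-1],[.2,-1,0]))"
```

```text
22.4397391878797 [ 0.00094529  0.00050038 -0.00456192]
[0.44654307 0.12705816 0.05913518]
(array([ 0.0415, -0.1104, -0.1738]), array([-10.34,  -0.17,  -1.21]))
(array([ 0.3836,  0.0195, -0.1972]), array([-10.34,  -0.17,  -1.21]))
```

servo_tool --pt "0 0 0 -0.004 0 0 0" --pt "0 0 0 -0.02 0 0 0" --pt "0 0 0 -0.07 0 0 0" --pt "0 0.01 -0.02 -0.12 -3 0 -0.3" --pt "0 0.02 -0.06 -0.16 -7 0 -0.8" --pt "0 0.041 -0.11 -0.174 -10.3 -0.2 -1.2" --pt "0 0.041 -0.11 -0.174 -10.3 -0.2 -1.2" --pt "0 0.041 -0.11 -0.174 -10.3 -0.2 -1.2" --pt "0 0.041 -0.11 -0.174 -10.3 -0.2 -1.2"

```text
clock: 10.68
position: [0.5288, 0.1003, 0.249]
ee_rot: [0.774, -0.634, -0.0, -0.001]
ft_force: [-0.7, 0.1, -0.9]
grip_width: 0.0
```

```bash
python3 look.py w4 pan draught_ring
```

```text
10.675 [0.5288 0.1003 0.249 ] [ 0.7601  0.3687 -1.2585  1.6197  0.3533  1.4133 -1.9079] 0.025845860615199116 [-0.7292  0.125  -0.9175]
pan 0.9 [0.6341 0.1637 0.0904] [270.  78.]
draught_ring 0.96 [0.6146 0.2287 0.101 ] [178.  85.]
draught_ring 0.53 [0.4301 0.2122 0.0639] [194. 291.]
```

View pics/w4.png

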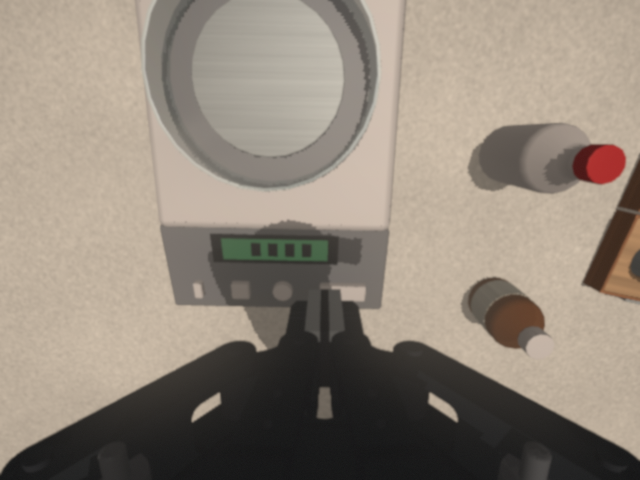

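The pan shows whole, centred near (268,75), inside the ring. I'll fit a circle to its rim using the height map, and check that against the key geometry.

```bash
cat > circ.py <<'E'
from h import *
from scipy.optimize import least_squares
d=np.load("pics/w4d.npy");W=np.load("pics/w4W.npy")
P=[];
H=np.full((210,260),np.nan);XY=np.zeros((210,260,2))
for v in range(0,210):
    for u in range(130,390):
        if d[v,u]>0: p=px2w("wrist",u,v,d[v,u],W);H[v,u-130]=p[2];XY[v,u-130]=p[:2]
print("pan z",H[75,138],"body z",np.nanmedian(H[195:208,60:200]),"between",H[165,140],"max",np.nanmax(H))
z0=H[75,138]
m=(np.abs(H-z0)<.004).astype(np.uint8)
# gradient of brightness would also do; use component connected to centre
n,l,s,c=cv2.connectedComponentsWithStats(m);k=l[75,138];print(s[k])
cs,_=cv2.findContours((l==k).astype(np.uint8),0,cv2.CHAIN_APPROX_NONE)
e=max(cs,key=len)[:,0];e=e[e[:,1]>2]
Q=np.array([XY[b,a] for a,b in e])
r=least_squares(lambda x:np.hypot(*(Q-x[:2]).T)-x[2],[.634,.164,.06],loss="soft_l1",f_scale=.001);print("pan fit",r.x,"rms",np.sqrt(np.mean(r.fun**2)))
bx,by,n_=bal(.176)
mask=(H>.108)
for name,M in (("rim",mask),):
    Q=XY[M];print(len(Q));
    if len(Q)>20:
        r=least_squares(lambda x:np.hypot(*(Q-x[:2]).T)-x[2],[.634,.164,.083],loss="soft_l1",f_scale=.001);print(name,r.x)
# key row vs pan: centre of pan in balance frame relative to zero key
E
python3 circ.py; python3 - <<'E'
from h import *
W=np.load("pics/w4W.npy");d=np.load("pics/w4d.npy")
for u,v in [(192,75),(344,75),(268,158),(230,10),(306,10)]: print(px2w("wrist",u,v,d[75,268],W).round(4), d[v,u],d[75,268])
E
```

```text
[0.6245 0.2242 0.0874] 0.28052598 0.27949286
[0.6475 0.1084 0.0872] 0.28034815 0.27949286
[0.5754 0.1541 0.1057] 0.30877075 0.27949286
[0.6779 0.2048 0.0729] 0.26732036 0.27949286
[0.6894 0.1469 0.0728] 0.26779455 0.27949286Traceback (most recent call last):
  File "circ.py", line 8, in <module>
    if d[v,u]>0: p=px2w("wrist",u,v,d[v,u],W);H[v,u-130]=p[2];XY[v,u-130]=p[:2]
                   ~~~~^^^^^^^^^^^^^^^^^^^^^^
  File "h.py", line 11, in px2w
    i=eyes.camera_info(n);K=np.array(i["intrinsics"])
ValueError: time passes only in moves, steps and waits
```

```bash
sed -i 's/^def T_tool/import functools\n_ci=functools.lru_cache(None)(eyes.camera_info)\ndef T_tool/; s/i=eyes.camera_info(n)/i=_ci(n)/' h.py; python3 circ.py
```

```text
pan z 0.08730197940685785 body z 0.07239422035852613 between 0.0755807068411608 max 0.12039243407266328
[   62     0   153   158 19470]
pan fit [0.63370687 0.16607748 0.05931774] rms 0.0003586968560243307
3562
rim [0.63385354 0.16607366 0.08152819]
```

```bash
python3 -c "
from h import *
print(mv([.535,-.25,.22],[0,0,-1],[-1,0,0]))"
```

```text
(array([0.3444, 0.0625, 0.0294]), array([-5.0000e-02,  3.0000e-02,  1.0132e+02]))
```

servo_tool --pt "1 0.035 0.006 0 0 0 10" --pt "1 0.075 0.014 0 0 0 20" --pt "1 0.115 0.02 0 0 0 30" --pt "1 0.155 0.027 0 0 0 40" --pt "1 0.195 0.034 0 0 0 50" --pt "1 0.235 0.041 0 0 0 60" --pt "1 0.275 0.048 0.01 0 0 70" --pt "1 0.31 0.055 0.02 0 0 80" --pt "1 0.344 0.062 0.029 0 0 90" --pt "1 0.344 0.062 0.029 0 0 101.3" --pt "1 0.344 0.062 0.029 0 0 101.3" --pt "1 0.344 0.062 0.029 0 0 101.3" --pt "1 0.344 0.062 0.029 0 0 101.3"

```text
clock: 12.45
position: [0.5319, -0.2467, 0.2065]
ee_rot: [-0.03, 0.999, 0.007, -0.014]
ft_force: [1.1, 0.8, -0.8]
grip_width: 0.998
```

```bash
python3 look.py w5 weight_large_center weight_medium_center weight_small_center
```

```text
12.45 [ 0.5319 -0.2467  0.2065] [-0.0728  0.3054  0.5308  1.5989 -0.1585  1.313  -2.598 ] 1.9437084775357965 [ 1.0682  0.8406 -0.848 ]
weight_medium_center 0.75 [ 0.5359 -0.3281  0.0633] [321. 119.]
weight_small_center 0.98 [ 0.4341 -0.3713  0.0273] [447.  73.]
weight_small_center 0.93 [ 0.5353 -0.3856  0.042 ] [326.  40.]
```

View pics/w5.png

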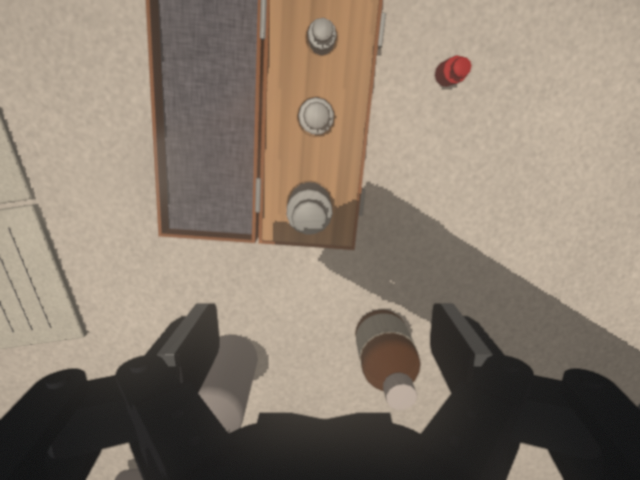

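The large weight is at (310,210) in the case's end recess, nearest the balance. The medium is at (317,116) and the small at (322,33), while the red look-alike at (455,68) stands outside. Joint 7 has reached the edge of its range, so I'm turning the wrist back the other way at once and will use the equivalent half-turn grasp.

servo_tool --pt "1 0 0 0 0 0 -10" --pt "1 0 0 0 0 0 -20" --pt "1 0 0 0 0 0 -30" --pt "1 0 0 0 0 0 -40" --pt "1 0 0 0 0 0 -50" --pt "1 0 0 0 0 0 -60" --pt "1 0 0 0 0 0 -60"

```text
clock: 13.52
position: [0.5323, -0.2469, 0.2066]
ee_rot: [-0.527, 0.85, 0.014, -0.009]
ft_force: [-1.0, -0.2, -0.4]
grip_width: 1.002
```

```bash
python3 -c "
from h import *
o=monitor.get_obs();print(o['clock'],o['position'],o['joint_pos'].round(3),o['joint_velocities'].round(3),T_tool(o)[:3,:3].round(3))
d=np.load('pics/w5d.npy');W=np.load('pics/w5W.npy')
print(px2w('wrist',310,215,d[215,310],W),px2w('wrist',317,116,d[116,317],W))
print(px2w('wrist',360,180,d[180,360],W),px2w('wrist',378,20,d[20,378],W))
print(mv([.535,-.27,.23],[0,0,-1],[1,0,0]))"
```

```text
13.525 [ 0.53232006 -0.24692717  0.20657126] [ 0.058  0.292  0.367  1.59  -0.109  1.312 -1.59 ] [-0.032  0.004  0.042  0.001 -0.011  0.001 -0.098] [[-0.445 -0.895 -0.029]
 [-0.895  0.445  0.015]
 [-0.     0.032 -0.999]]
[ 0.54090831 -0.25835     0.08071505] [ 0.53929007 -0.33018654  0.06473029]
[ 0.49827599 -0.28019699  0.02935232] [ 0.49505904 -0.40542817  0.02795887]
(array([ 0.0195, -0.0119, -0.0238]), array([   1.16,    1.89, -116.42]))
```

servo_tool --pt "1 0 0 0 0 0 -10" --pt "1 0 0 0 0 0 -20" --pt "1 0 0 0 0 0 -30" --pt "1 0 0 0 0 0 -40" --pt "1 0.005 0 0 0.2 0.5 -50" --pt "1 0.006 -0.007 0 0.4 0.8 -60" --pt "1 0.006 -0.007 0 0.6 1 -70" --pt "1 0.006 -0.007 0 0.8 1.2 -80" --pt "1 0.006 -0.012 0 1 1.5 -90" --pt "1 0.006 -0.012 0 1.1 1.7 -100" --pt "1 0.006 -0.012 0 1.1 1.9 -110" --pt "1 0.006 -0.012 0 1.1 1.9 -115" --pt "1 0.006 -0.012 0 1.1 1.9 -115" --pt "1 0.006 -0.012 0 1.1 1.9 -115"

```text
clock: 15.28
position: [0.5406, -0.2576, 0.2063]
ee_rot: [1.0, -0.014, -0.0, 0.001]
ft_force: [1.1, -0.6, 0.1]
grip_width: 1.004
```

```bash
python3 look.py w6 weight_large_center weight_medium_center; cat > wt.py <<'E'
from h import *
from scipy.optimize import least_squares
import sys
t=sys.argv[1];d=np.load(f"pics/{t}d.npy");W=np.load(f"pics/{t}W.npy")
def hm(r0,r1,c0,c1):
    return np.array([[*px2w("wrist",u,v,d[v,u],W),u,v] for v in range(r0,r1) for u in range(c0,c1) if d[v,u]>0])
for nm,c,zt in (("large",[.541,-.259],.081),("medium",[.540,-.331],.064)):
    (u,v),_=w2px("wrist",np.r_[c,zt],W);u,v=int(u),int(v);print(nm,u,v)
    Q=hm(max(0,v-60),min(480,v+60),max(0,u-60),min(640,u+60))
    Q=Q[(np.hypot(*(Q[:,:2]-c).T)<.03)];zt=np.percentile(Q[:,2],98)
    K=Q[np.abs(Q[:,2]-zt)<.003];print("top z",zt,"mean",K[:,:2].mean(0),"mid",(K[:,:2].min(0)+K[:,:2].max(0))/2,"ext",np.ptp(K[:,:2],axis=0),len(K))
E
python3 wt.py w6;python3 wt.py w5
```

```text
15.275 [ 0.5406 -0.2576  0.2063] [ 0.269   0.286   0.1194  1.5765 -0.0325  1.2812  0.3648] 0.017515166331573292 [ 1.1345 -0.6416  0.1013]
weight_large_center 0.91 [ 0.5428 -0.2451  0.0756] [325. 215.]
weight_medium_center 0.68 [ 0.5365 -0.3228  0.0513] [321. 294.]
weight_medium_center 0.49 [ 0.5928 -0.3124  0.0258] [379. 271.]
large 323 234
top z 0.08216686123387501 mean [ 0.54205989 -0.25477842] mid [ 0.54220782 -0.25507627] ext [0.02616002 0.02635001] 853
medium 324 308
top z 0.06474854953132332 mean [ 0.54032578 -0.32922318] mid [ 0.54048247 -0.32991951] ext [0.0185018  0.01826479] 341
large 309 214
top z 0.08226223282749037 mean [ 0.54171719 -0.25669567] mid [ 0.54166534 -0.25642003] ext [0.02592849 0.02518212] 868
medium 316 114
top z 0.06508959747636121 mean [ 0.53997112 -0.33030712] mid [ 0.5396366 -0.3303876] ext [0.01889784 0.01911871] 538
```

View pics/w6.png

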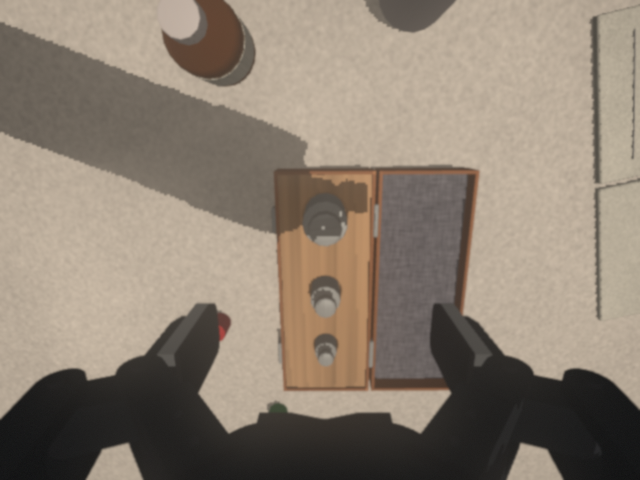

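The large weight is at (325,222), standing with the medium and small below it in the case. Two views put its axis at (0.542,-0.2555) and its top at 0.082. Knob diameter 26 mm and spacing 75 mm both match the text.

```bash
python3 -c "
from h import *
print(mv([.542,-.2555,.030],[0,0,-1],[1,-.024,0]))"
```

```text
(array([ 0.0014, -0.0025,  0.1763]), array([ 0.14,  0.07, -0.11]))
```

servo_tool --pt "1 0.0014 -0.0025 0.05 0 0 0" --pt "1 0.0014 -0.0025 0.1 0 0 0" --pt "1 0.0014 -0.0025 0.14 0 0 0" --pt "1 0.0014 -0.0025 0.165 0 0 0" --pt "1 0.0014 -0.0025 0.176 0 0 0" --pt "1 0.0014 -0.0025 0.176 0 0 0" --pt "0.7 0.0014 -0.0025 0.176 0 0 0" --pt "0.6 0.0014 -0.0025 0.176 0 0 0" --pt "0.5 0.0014 -0.0025 0.176 0 0 0" --pt "0.4 0.0014 -0.0025 0.176 0 0 0" --pt "0.2 0.0014 -0.0025 0.176 0 0 0" --pt "0 0.0014 -0.0025 0.176 0 0 0" --pt "0 0.0014 -0.0025 0.176 0 0 0" --pt "0 0.0014 -0.0025 0.176 0 0 0" --pt "0 0.0014 -0.0025 0.176 0 0 0" --grip_force 60

```text
clock: 17.3
position: [0.542, -0.2557, 0.031]
ee_rot: [1.0, -0.012, -0.0, 0.001]
ft_force: [-4.1, 1.1, 6.3]
grip_width: 0.428
```

servo_tool --pt "0 0 0 -0.003 0 0 0" --pt "0 0 0 -0.008 0 0 0" --pt "0 0 0 -0.015 0 0 0" --pt "0 0 0 -0.025 0 0 0" --pt "0 0 0 -0.045 0 0 0" --pt "0 0 0 -0.075 0 0 0" --pt "0 0 0 -0.11 0 0 0" --pt "0 0 0 -0.15 0 0 0" --pt "0 0 0 -0.18 0 0 0" --pt "0 0 0 -0.2 0 0 0" --pt "0 0 0 -0.2 0 0 0" --pt "0 0 0 -0.2 0 0 0"

```text
clock: 18.8
position: [0.5418, -0.2548, 0.2293]
ee_rot: [1.0, -0.012, -0.001, 0.001]
ft_force: [0.2, -0.6, -4.6]
grip_width: 0.425
```

```bash
python3 look.py w7 weight_large_center weight_medium_center bottle_tall; python3 - <<'E'
from h import *
im,d=eyes.camera("side");W=w_from_c("side");cv2.imwrite("pics/s7.png",im);np.save("pics/s7d.npy",d)
o=monitor.get_obs()
(u,v),_=w2px("side",o["position"],W);print(u,v,o["joint_pos"].round(2))
u,v=int(u),int(v);a=im[max(0,v-110):v+110,max(0,u-110):u+110];b=cv2.imread("pics/w7.png")[100:420,160:480]
cv2.imwrite("pics/c7.png",np.hstack([cv2.resize(a,(400,400)),cv2.resize(b,(400,400))]))
print(mv([.6338,.1661,.235],[0,0,-1],[1,-.024,0]))
E
```

```text
18.8 [ 0.5418 -0.2548  0.2293] [ 0.2611  0.273   0.1227  1.5442 -0.0311  1.328   0.3627] 0.010137978663914471 [ 0.2279 -0.5952 -4.5615]
weight_large_center 0.63 [ 0.5456 -0.2406  0.262 ] [332. 314.]
bottle_tall 0.98 [ 0.6123 -0.1006  0.0606] [411.  21.]
349.32631915489947 200.97612902815712 [ 0.26  0.27  0.12  1.54 -0.03  1.33  0.36]
(array([ 0.0817, -0.423 , -0.0067]), array([ 0.13,  0.14, -0.  ]))
```

View pics/c7.png

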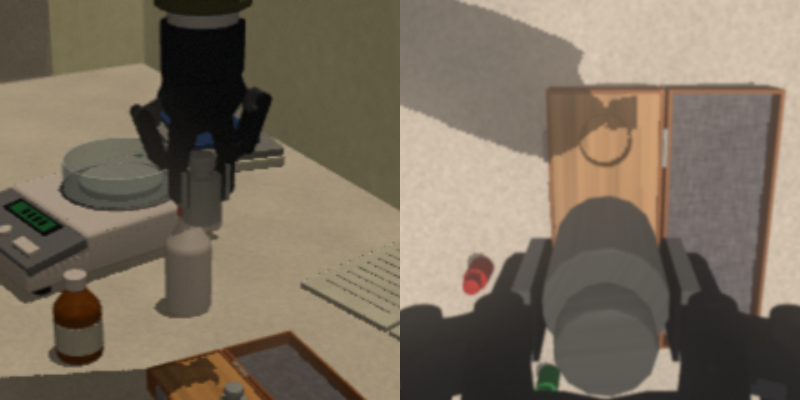

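The weight is held upright between the pads, its recess at left is empty, and 4.6 N hangs on the wrist. Next is the carry over the bottles.

servo_tool --pt "0 0.002 -0.01 0 0 0 0" --pt "0 0.007 -0.035 0 0 0 0" --pt "0 0.015 -0.075 0 0 0 0" --pt "0 0.024 -0.12 -0.003 0 0 0" --pt "0 0.033 -0.17 -0.005 0 0 0" --pt "0 0.043 -0.22 -0.007 0 0 0" --pt "0 0.052 -0.27 -0.007 0 0 0" --pt "0 0.062 -0.32 -0.007 0 0 0" --pt "0 0.07 -0.36 -0.007 0 0 0" --pt "0 0.076 -0.39 -0.007 0 0 0" --pt "0 0.08 -0.412 -0.007 0 0 0" --pt "0 0.0817 -0.423 -0.007 0 0 0" --pt "0 0.0817 -0.423 -0.007 0 0 0" --pt "0 0.0817 -0.423 -0.007 0 0 0" --pt "0 0.0817 -0.423 -0.007 0 0 0"

```text
clock: 20.92
position: [0.6343, 0.1645, 0.2362]
ee_rot: [1.0, -0.013, -0.0, 0.002]
ft_force: [0.0, 0.5, -4.4]
grip_width: 0.432
```

```bash
python3 look.py w8; cat > hold.py <<'E'
from h import *
import sys
t=sys.argv[1];d=np.load(f"pics/{t}d.npy");W=np.load(f"pics/{t}W.npy");o=monitor.get_obs();p0=o["position"]
Q=np.array([[*px2w("wrist",u,v,d[v,u],W),u,v] for v in range(200,470,2) for u in range(230,420,2) if d[v,u]>0])
Q=Q[np.hypot(*(Q[:,:2]-p0[:2]).T)<.028];Q=Q[Q[:,2]>p0[2]-.03]
top=Q[(Q[:,2]>p0[2]+.045)&(Q[:,2]<p0[2]+.06)&(np.hypot(*(Q[:,:2]-p0[:2]).T)<.02)]
print("tcp",p0,"tilt z",T_tool(o)[:3,2])
if len(top): 
    z=np.median(top[:,2]);print("knob top",z,"-> underside",z-.067,len(top),"mid",(top[:,:2].min(0)+top[:,:2].max(0))/2,"ext",np.ptp(top[:,:2],axis=0))
    A=np.c_[top[:,:2],np.ones(len(top))];g=np.linalg.lstsq(A,top[:,2],rcond=None)[0];print("slope",g[:2],"res",np.std(top[:,2]-A@g))
E
python3 hold.py w8
```

```text
20.925 [0.6343 0.1645 0.2362] [-0.2496  0.3999 -0.1029  1.36    0.0433  1.3858 -0.3783] 0.004324657545911939 [ 0.0097  0.5309 -4.3945]
tcp [0.63426502 0.16481718 0.23625773] tilt z [-9.61460951e-04 -2.83603127e-03 -9.99995516e-01]
knob top 0.28628687381625606 -> underside 0.21928687381625606 1326 mid [0.63203637 0.16490322] ext [0.0326839  0.02700783]
slope [-0.00474406 -0.07087386] res 0.0011071412303052005
```

View pics/w8.png

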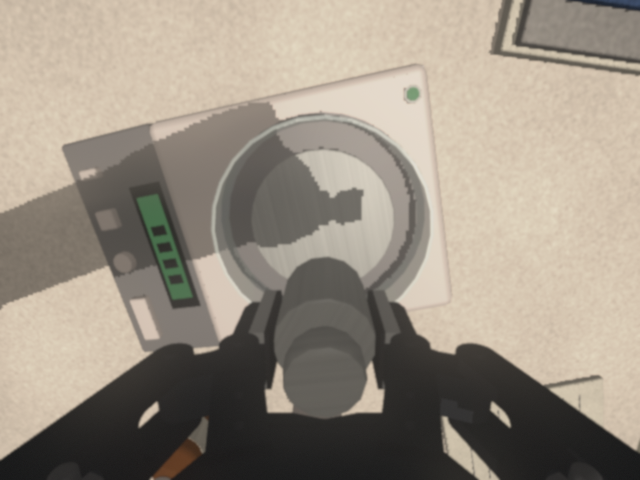

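```bash
python3 - <<'E'
from h import *
o=monitor.get_obs();p0=o["position"];d=np.load("pics/w8d.npy");W=np.load("pics/w8W.npy")
Q=np.array([[*px2w("wrist",u,v,d[v,u],W)] for v in range(250,430) for u in range(260,400) if d[v,u]>0])
Q=Q[(np.hypot(*(Q[:,:2]-p0[:2]).T)<.03)&(Q[:,2]>p0[2]-.04)&(Q[:,2]<p0[2]+.065)]
print("hist",np.histogram(Q[:,2]-p0[2],bins=np.arange(-.04,.066,.005)))
def plane(z0,tol,rmax):
    S=Q[np.hypot(*(Q[:,:2]-p0[:2]).T)<rmax]
    a=np.array([0,0,z0])
    for _ in range(15):
        k=np.abs(S[:,2]-(S[:,:2]-p0[:2])@a[:2]-a[2])<tol;A=np.c_[S[k,:2]-p0[:2],np.ones(k.sum())];a=np.linalg.lstsq(A,S[k,2],rcond=None)[0]
    return a,k.sum(),(S[k,:2].min(0)+S[k,:2].max(0))/2,np.ptp(S[k,:2],axis=0)
print(plane(.2863,.0012,.016))
# knob/cylinder sides: camera-facing surface line (max y per z) in central columns
for lo in np.arange(-.02,.055,.005):
    k=(Q[:,2]-p0[2]>lo)&(Q[:,2]-p0[2]<lo+.005)&(abs(Q[:,0]-p0[0])<.004)
    if k.sum(): print(round(lo,3),k.sum(),(Q[k,1]-p0[1]).max().round(4),np.median(Q[k,1]-p0[1]).round(4))
E
```

```text
hist (array([   0,    0,    0,    0,   14,  257,  266,  309,  339,  589,  654,
        719,  803, 3882,  741, 1266,  929, 2666, 2865,  112,    6]), array([-4.00000000e-02, -3.50000000e-02, -3.00000000e-02, -2.50000000e-02,
       -2.00000000e-02, -1.50000000e-02, -1.00000000e-02, -5.00000000e-03,
       -2.08166817e-17,  5.00000000e-03,  1.00000000e-02,  1.50000000e-02,
        2.00000000e-02,  2.50000000e-02,  3.00000000e-02,  3.50000000e-02,
        4.00000000e-02,  4.50000000e-02,  5.00000000e-02,  5.50000000e-02,
        6.00000000e-02,  6.50000000e-02]))
(array([-0.00432237, -0.00585373,  0.28640519]), np.int64(4428), array([0.63539723, 0.16484775]), array([0.0252799 , 0.02651713]))
-0.02 3 0.0183 0.0177
-0.015 61 0.0186 0.0182
-0.01 69 0.0187 0.0181
-0.005 83 0.0187 0.0181
0.0 74 0.0187 0.0181
0.005 95 0.0189 0.0181
0.01 101 0.0189 0.0181
0.015 109 0.0187 0.0181
0.02 131 0.0189 0.0181
0.025 693 0.0188 0.0139
0.03 54 0.0183 0.0128
0.035 59 0.0132 0.0122
0.04 222 0.0134 0.0125
0.045 869 0.0136 0.007
0.05 1176 0.0126 0.001
```

Held upright (0.4°), with the underside at 0.219 from both the depth image and kinematics. Next is the descent of 0.123.

servo_tool --pt "0 0 -0.0015 0.01 0 0 0" --pt "0 0 -0.0015 0.03 0 0 0" --pt "0 0 -0.0015 0.055 0 0 0" --pt "0 0 -0.0015 0.08 0 0 0" --pt "0 0 -0.0015 0.1 0 0 0" --pt "0 0 -0.0015 0.112 0 0 0" --pt "0 0 -0.0015 0.119 0 0 0" --pt "0 0 -0.0015 0.122 0 0 0" --pt "0 0 -0.0015 0.122 0 0 0" --pt "0 0 -0.0015 0.122 0 0 0" --pt "0 0 -0.0015 0.122 0 0 0" --pt "0 0 -0.0015 0.122 0 0 0"

```text
clock: 22.48
position: [0.6341, 0.1671, 0.1143]
ee_rot: [1.0, -0.012, -0.0, 0.001]
ft_force: [0.2, -0.7, -5.4]
grip_width: 0.427
```

```bash
python3 look.py w9; python3 - <<'E'
from h import *
o=monitor.get_obs();p0=o["position"];d=np.load("pics/w9d.npy");W=np.load("pics/w9W.npy")
Q=np.array([[*px2w("wrist",u,v,d[v,u],W),u,v] for v in range(0,430) for u in range(100,540) if d[v,u]>0])
k=(np.abs(Q[:,2]-p0[2]-.05)<.003)&(np.hypot(*(Q[:,:2]-p0[:2]).T)<.015);print("knob top",np.median(Q[k,2]),"tcp",p0)
s=(Q[:,2]>.083)&(Q[:,2]<.090)&(np.hypot(*(Q[:,:2]-[.6338,.1661]).T)<.057);print("pan z seen",np.median(Q[s,2]),s.sum())
im,dd=eyes.camera("side");W=w_from_c("side");(u,v),_=w2px("side",p0,W);u,v=int(u),int(v)
a=im[max(0,v-60):v+60,max(0,u-70):u+70];cv2.imwrite("pics/c9.png",cv2.resize(a,(700,600),interpolation=cv2.INTER_CUBIC))
print(o["ft_force"],o["joint_velocities"].round(4))
E
```

```text
22.475 [0.6341 0.1671 0.1143] [-0.2493  0.4829 -0.1061  1.5043  0.0559  1.1589 -0.3899] 0.0014535684493515667 [ 0.2227 -0.6705 -5.3515]
knob top 0.16436105827710445 tcp [0.63403187 0.16711262 0.11417333]
pan z seen 0.08640008924661705 21509
[ 1.13685665 -0.65607209 -5.15403972] [ 0.0005  0.0023 -0.0006 -0.0017 -0.0001 -0.0013  0.001 ]
```

View pics/c9.png

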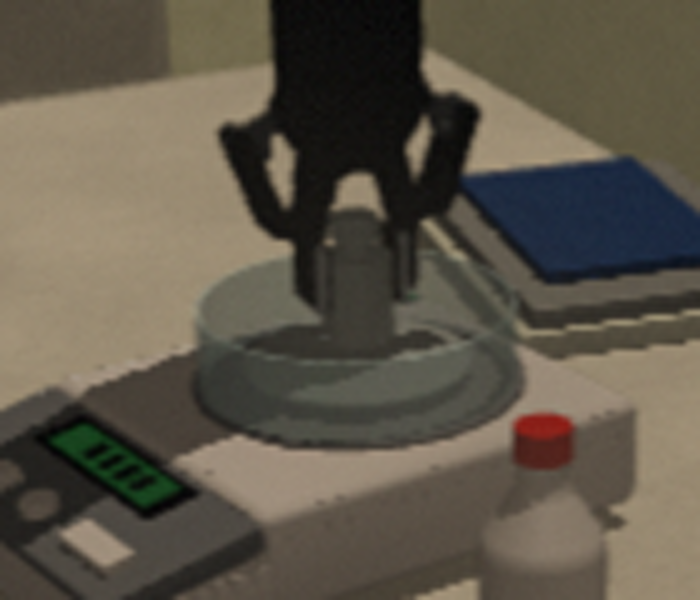

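The weight hangs upright in the middle of the ring, with the gripper above the rim. The gap to the pan is about 11 mm, and everything is still. Handing in.

```bash
python3 -c "
from h import *
print(ticket.hand_in(),monitor.get_obs()['clock'])"
```

```text
the job is handed in; nothing more can be done
the job is handed in; nothing more can be done
```

The job is handed in at about 22.5 s on the robot's clock (limit 69 s). I pressed the bar, square and round keys in that order and left the narrow key alone. The large weight was then lifted, carried over the white bottle and held over the pan.

**Keys:** each one reached its hard stop, shown by wrist forces of about 37, 25 and 23 N against the 4 N needed to press them fully. The bar key got more push than intended.

**Last checks on the weight:**
- **Clearance:** the underside is about 11 mm above the pan (knob top 0.1644 m minus 67 mm, pan measured at 0.0864 m).
- **Centring:** the tool is about 1 mm from the fitted pan centre.
- **Upright and still:** tilt was about 0.4°, measured before the descent. The joints are practically still, and the wrist carries about 5 N, so nothing else supports the weight.

**What went wrong:** my first wrist turn over the case drove joint 7 to −2.598 rad, against its −2.6 limit. It was still moving at that reading, so I can't rule out that it slightly passed the limit; I turned back at once and used the half-turn grasp instead.

**Not re-measured:** I did not check the positions of the other weights and bottles at the end. I saw no contact with them along the way.

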